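# Roll the brass tube into the vee and clamp it

## Robot

A 7-joint arm with a two-finger parallel gripper is mounted at the origin on the work surface. World frame = base frame: x ahead of the robot, y to its left, z up, the work surface at z = 0. Lengths are in m, angles in rad, forces in N, time in s.
With the tool pointing down it reaches from about 0.35 to 0.9 m from the base axis. Payload 8.1 kg.
Tool frame: the origin (TCP) lies at the very end of the fingers, on their centre line; the grasp point (between the pads) lies 19 mm behind it (arm.tcp_to_grasp is the distance from the TCP to the grasp point, in m); z points along the fingers, y is the line along which they close (so a half turn about z gives the same grasp; the last joint's range is limited). The gripper opens to 92 mm and grips with 3 to 60 N. Pads are 19 mm wide; open, the fingers measure 130 mm over their backs; the gripper's body (75 mm by 190 mm) begins 47 mm behind the grasp point.
Start: joints at [1.132, 0.434, 0.025, 1.573, -0.012, 1.134, -0.075], TCP at [0.206, -0.59, 0.227] pointing down, gripper open.
Joint ranges: [-2.62, 2.62], [-0.44, 2.09], [-1.27, 1.32], [0.08, 2.57], [-1.32, 4.46], [0.12, 2], [-2.74, 2.74]. Speed limits (rad/s): [2.22, 2.22, 3.01, 3.01, 3.14, 3.14, 3.14].

## Interface

Orientations are given as a rotation vector (axis times angle).
In Python, from cell import arm, optics, order, telemetry gives the robot as it stands (arm), with the cameras (optics), the job (order) and the readings (telemetry).
- The arm moves only by the tool nudge_tcp, called after ">>>" in YAML: its name, and indented under it one key for each argument. Schema: {"type":"object","properties":{"increments":{"type":"array","items":{"type":"object","properties":{"dx":{"type":"number"},"dy":{"type":"number"},"dz":{"type":"number"},"spin":{"type":"number"},"aperture":{"type":"number"}},"additionalProperties":false,"required":["aperture"]},"minItems":1,"maxItems":10},"clamp_n":{"type":"number"},"only":{"type":"string"},"quiet":{"type":"boolean"},"lines":{"type":"string"}},"required":["increments"],"additionalProperties":false}. increments is a list of rows, 1 to 10 of them, each an object with the fields dx, dy, dz (the shift in mm), spin (a turn about the tool's z in units of 0.2 rad), aperture (the opening from 0.0 (shut) to 1.0 (fully open)); a field left out counts as zero (the opening has to be given); each row shifts and turns the commanded pose from where the row before left it, along the tool's axes as they then stand; what a row does not reach is not made up. A row lasts 1/10 s, in which the tool goes at most 0.05 m and 0.15 rad, less where a joint would pass 70% of its speed; a pose out of reach is approached as far as the arm can. The fingers move at their own pace and stop on an object; clamp_n is the grip in N (left out, the last holds). Time passes only in rows, so rows that do not move let the fingers close. The tool returns the time, the measured TCP pose, the force, the opening and the grip force at its end. only (a regular expression) keeps the lines of the reply that match it, lines (a string "A,B") keeps lines A to B, and quiet returns only ok. Input that does not fit is refused with a message, and nothing moves.
- telemetry.observe(): the state, without advancing time (a new reading comes with each control period).
- optics.get_image(name): name is "side" or "top"; returns a dict with "image" (384x512x3 uint8, blue, green, red), "fx", "fy", "cx", "cy" (pixels), "cam_to_world" (4x4, takes a point from camera to world coordinates). Camera axes: x right, y down, z forward; pixel columns grow to the right and rows downward; lengths in m; the calibration is good to about 2 mm. A picture is of the moment at which its call begins. There is no depth.
- order.sign_off(): hands the job in; it is judged then, once.
The state is a dict: "clock": time; "joints": joint angles; "dq": joint speeds; "joint_efforts": joint torques, N m; "position": TCP position; "ee_rot": TCP orientation; "force": force on the tool from outside, world axes, zero at the start; "ft_torque": the same for the moment, N m; "width": opening from 0.0 (shut) to 1.0 (fully open); "gripper_force": force on a finger pad.
Only numpy, scipy, OpenCV 4.12 (cv2) and the standard library are available. Lean on these libraries where they do the work, as an engineer would, in place of code of your own. Each camera call takes 0.05 s, during which the arm holds its last target. There are 200 camera calls.

## Task

At the goldsmith's bench, take the brass tube from the wooden rack, set it down on the wooden ramp of the vee fixture, lined up with the vee, and let go so that it rolls down by itself and settles centred in the steel vee. Only once it lies still in the vee, tip the upright blue clamp arm over so that it comes down on the tube, and leave it clamped.

Things in the scene. Friction and masses are not known exactly. Their poses are not given: they have to be found in the camera images.
- brass_tube: Yellow brass tube, 32 mm diameter, 120 mm long, 0.25 to 0.5 kg; origin at its centre, x along it. Lies level on a wooden rack, axis 36 mm above the bench, in one of three places 80 mm apart side by side; a dark grey steel and an orange copper tube, same size, fill the others. The middle 75 mm of its length hangs free between two rails, 14 mm above a base board 6 mm thick.
- vee_fixture: Fixed fixture; origin on the bench under the middle of the vee's bottom line. x along the vee (90 mm long), z up; ramp on the -y side, clamp hinge pin at y 80, z 62 mm, along x. Steel vee, 45 degree sides, bottom at y 0, z 18; a seated tube's axis is at y 0, z 40.6. Its -y lip is at y -16, z 34; its +y side rises to y 34, z 52 as a backstop.
- ramp_rest (a point): Point on the top face of the fixture's light wooden ramp, at fixture x 0, y -70, z 41.6 mm; a tube resting here has its axis 16 mm above it. The ramp is 90 mm wide along x and rises 8 degrees from the vee's lip (y -16, z 34) to y -126, z 49.5, so a tube let go here rolls to the vee by itself in about a second.
- clamp (a joint): Angle of the blue clamp arm (rad): 0 level, across the seated tube; about 1.57 upright, open; stops at -0.06 and 1.9. Starts roughly upright (1.45 to 1.75), held by hinge friction. Its top pushed over towards the ramp (-y of the fixture), it sinks by its own weight, damped, once below about 1.1 rad, in about 2 s, and then presses on the tube with 1 to 2 N.
- clamp_tip (a point): Centre of the red ball (26 mm diameter) at the free end of the clamp arm, 125 mm from the hinge pin, at fixture x 0. The arm is a flat blue bar, 24 mm wide along the fixture's x, 12 mm thick. Open, the ball is about 187 mm above the bench.

How it is judged:
By the outcome, as a careful person would: the job done as asked, in the order asked, and still so for the second after the job is handed in, with the robot touching nothing.
It also fails if it takes over 54 s, if anything falls off the work surface, if the arm or the gripper's body presses on something with over 40 N, if the wrist force passes 120 N, or if a joint passes its speed limit or range.

## Working session

There is one attempt and no reset: what is moved stays moved. The work goes in short steps, Python scripts to look and compute and a tool call to move; the robot and the scene stay as the last step left them, time stands still between calls to the robot, and variables do not carry over. Pictures are saved under pics/ and viewed, at most 10 in all, crops included, and the job is handed in when it is done.

```bash
ls; mkdir -p pics; python3 - <<'E'
from cell import arm, optics, order, telemetry
import cv2,numpy as np
for n in("side","top"):
    d=optics.get_image(n); cv2.imwrite(f"pics/{n}0.png",d["image"]); np.savez(f"{n}.npz",**{k:d[k] for k in d})
    print(n,d["fx"],d["fy"],d["cx"],d["cy"],np.round(d["cam_to_world"],3).tolist())
s=telemetry.observe();print(s)
E
```

```text
cell.py
pics
side 415.12065147620365 415.12065147620365 258.1251977029825 202.09073787920957 [[-0.926, -0.277, 0.258, 0.268], [-0.378, 0.647, -0.662, 0.575], [0.017, -0.71, -0.704, 0.754], [0.0, 0.0, 0.0, 1.0]]
top 473.46045391995386 473.46045391995386 258.65153720864294 187.69979960781677 [[-0.02, -0.979, 0.205, 0.348], [-1.0, 0.019, -0.009, -0.076], [0.005, -0.205, -0.979, 0.964], [0.0, 0.0, 0.0, 1.0]]
{'clock': 0.1, 'joints': array([ 1.13238024,  0.43517048,  0.02494335,  1.57400482, -0.01157905,
        1.1340124 , -0.07512073]), 'dq': array([ 0.00108393, -0.00031868,  0.0015696 , -0.00300865,  0.0008663 ,
        0.00011114, -0.00123082]), 'joint_efforts': array([ 3.36451056e-03, -6.69115520e+01,  9.88016725e-01, -3.15143824e+01,
       -6.05513714e-02,  3.74378229e-02,  9.31742875e-05]), 'position': array([ 0.20576837, -0.5896632 ,  0.22601294]), 'ee_rot': array([-3.09604421e+00, -5.24706161e-01,  5.92893715e-04]), 'force': array([-0.04614457,  0.75229802, -0.5826255 ]), 'ft_torque': array([ 0.01603552,  0.00624207, -0.05427386]), 'gripper_force': 0.0, 'width': 0.9981393221189567}
```

View pics/top0.png

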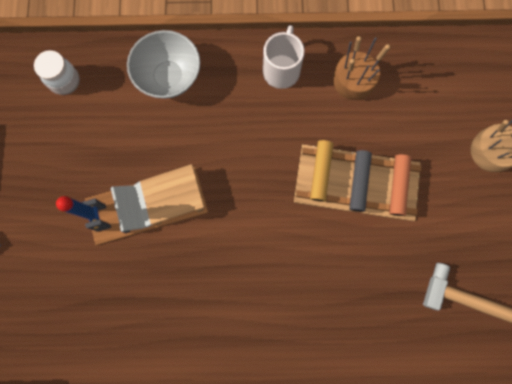

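View pics/side0.png

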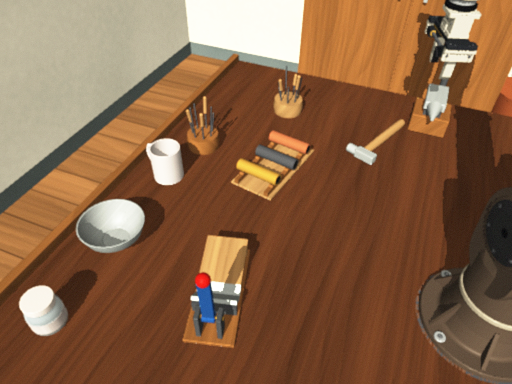

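The top view shows the brass tube at about (322,170), the ramp's high end at (193,166)-(206,211), the vee at about (130,207) and the red ball at (64,204). In the side view the brass tube is at (258,172) and the ball at (203,280). I'll enlarge both for corner picking.

```bash
python3 - <<'E'
import cv2,numpy as np
t=np.load("top.npz")["image"];s=np.load("side.npz")["image"]
a=cv2.resize(t[150:250,50:220],None,fx=4.5,fy=4.5,interpolation=cv2.INTER_CUBIC)
cv2.imwrite("pics/tc.png",a)
b=cv2.resize(s[225:350,175:275],None,fx=4.5,fy=4.5,interpolation=cv2.INTER_CUBIC)
cv2.imwrite("pics/sc.png",b);print(a.shape,b.shape)
for n,i in(("top",t),("side",s)):
    h=cv2.cvtColor(i,cv2.COLOR_BGR2HSV)
    m=cv2.inRange(h,(20,150,90),(32,255,255)); k,l,st,c=cv2.connectedComponentsWithStats(m)
    for j in range(1,k):
        if st[j,4]>100:
            p=np.argwhere(l==j)[:,::-1].astype(np.float32);print(n,"yellow",st[j],c[j],cv2.minAreaRect(p))
    m=cv2.inRange(h,(0,220,120),(4,255,255))|cv2.inRange(h,(174,200,120),(180,255,255)); k,l,st,c=cv2.connectedComponentsWithStats(m)
    for j in range(1,k):
        if st[j,4]>40: print(n,"red",st[j],c[j])
E
```

```text
(450, 765, 3) (562, 450, 3)
side yellow [237 160  40  24 362] [256.64640884 170.8480663 ] ((256.5753173828125, 170.56265258789062), (41.117488861083984, 9.499000549316406), 23.80594253540039)
side red [195 273  15  15 156] [202.25641026 279.90384615]
```

View pics/tc.png

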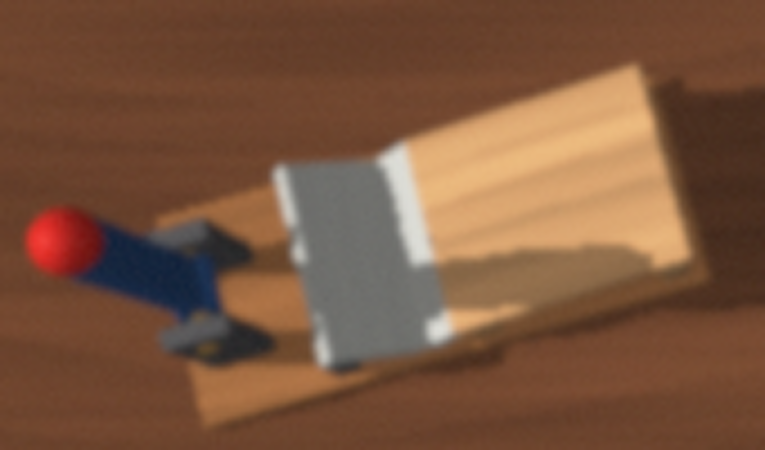

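View pics/sc.png

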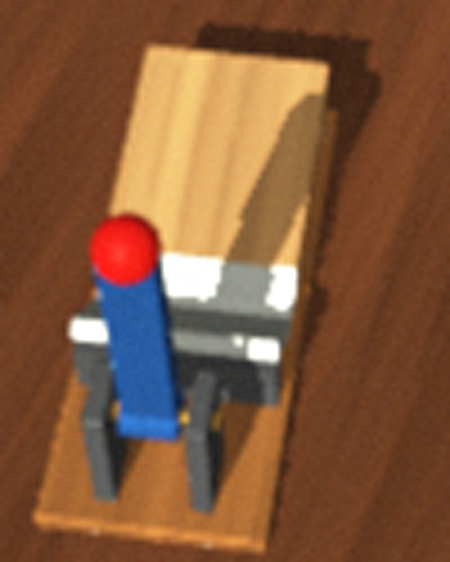

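The crops show the ramp's high corners at crop (637,65) and (692,262) from the top, and (147,47) and (328,65) from the side. The ramp/lip corners are at (408,142) and (450,338) from the top, and (297,258) from the side. Next I fit the poses.

```bash
cat >h.py <<'E'
import numpy as np,cv2
from scipy.optimize import least_squares
def cam(n): d=np.load(n+".npz");return d
C={n:cam(n) for n in("top","side")}
def proj(n,P):
    d=C[n];T=np.linalg.inv(d["cam_to_world"]);q=np.atleast_2d(P)@T[:3,:3].T+T[:3,3]
    return np.c_[d["fx"]*q[:,0]/q[:,2]+d["cx"],d["fy"]*q[:,1]/q[:,2]+d["cy"]]
def fw(p,P):
    c,s=np.cos(p[2]),np.sin(p[2]);P=np.atleast_2d(P)
    return np.c_[p[0]+c*P[:,0]-s*P[:,1],p[1]+s*P[:,0]+c*P[:,1],P[:,2]]
def tri(uv):
    f=lambda X:np.concatenate([proj(n,X)[0]-uv[n] for n in uv]);return least_squares(f,[.4,0,.1])
E
python3 - <<'E'
from h import *
z=lambda a,x0,y0:np.array(a)/4.5+[x0,y0]-.4
H=[[.045,-.126,.0495],[-.045,-.126,.0495],[.045,-.016,.034],[-.045,-.016,.034]]
t=z([[637,65],[692,262],[408,142],[450,338]],50,150); s=z([[147,47],[328,65],[297,258]],175,225)
f=lambda p:np.concatenate([(proj("top",fw(p,H))-t).ravel(),(proj("side",fw(p,[H[0],H[1],H[3]]))-s).ravel()])
r=least_squares(f,[.35,.2,.27]);print("fix",r.x,np.round(r.fun,1))
np.save("fix.npy",r.x)
rt=least_squares(lambda p:f(p)[:8],r.x);rs=least_squares(lambda p:f(p)[8:],r.x);print(rt.x,rs.x)
b=tri({"top":np.array([63.8,203.4]),"side":np.array([202.26,279.9])});print("ball",b.x,b.fun)
B=fw([0,0,-r.x[2]],[b.x-[r.x[0],r.x[1],0]])[0];print("ball in fix",B,np.arctan2(B[2]-.062,80e-3-B[1]))
# tube
im=C["top"]["image"];h=cv2.cvtColor(im,cv2.COLOR_BGR2HSV);print(h[170,318:328].tolist(),h[140,322],h[200,318],h[170,335])
for n,box in(("top",(308,130,340,208)),("side",(228,150,290,192))):
    h=cv2.cvtColor(C[n]["image"],cv2.COLOR_BGR2HSV);m=np.zeros(h.shape[:2],np.uint8)
    x0,y0,x1,y1=box;m[y0:y1,x0:x1]=cv2.inRange(h,(19,170,70),(34,255,255))[y0:y1,x0:x1]
    p=np.argwhere(m)[:,::-1].astype(np.float32);C[n+"r"]=cv2.minAreaRect(p);print(n,len(p),C[n+"r"],p.mean(0))
    C[n+"m"]=p
cv2.imwrite("pics/tube.png",cv2.resize(im[120:230,280:430],None,fx=4.5,fy=4.5,interpolation=cv2.INTER_CUBIC))
E
```

```text
fix [0.51297042 0.15841849 0.27154488] [-0.1  0.1 -0.4 -1.  -1.1  0.1  0.5 -0.8  1.  -1.1  0.7 -1.1  0.5  1.5]
[0.51271356 0.15804436 0.2623566 ] [0.51300728 0.15918741 0.28585615]
ball [0.49135415 0.24211541 0.18474942] [-0.09136466 -0.41185303  0.39203062  0.1306947 ]
ball in fix [0.00162499 0.08642799 0.18474942] 1.6231152738323806
[[19, 156, 231], [19, 156, 229], [18, 158, 225], [18, 160, 220], [18, 159, 210], [18, 158, 198], [18, 159, 184], [18, 157, 169], [18, 159, 152], [18, 159, 135]] [ 17 158 179] [ 16 127  88] [ 15 121 143]
top 0 ((0.0, 0.0), (0.0, 0.0), 0.0) [nan nan]
side 432 ((257.24554443359375, 170.81065368652344), (43.384620666503906, 11.307693481445312), 22.61986541748047) [257.125   170.96991]<stdin>:16: RuntimeWarning: Mean of empty slice.
  ret = um.true_divide(
```

View pics/tube.png

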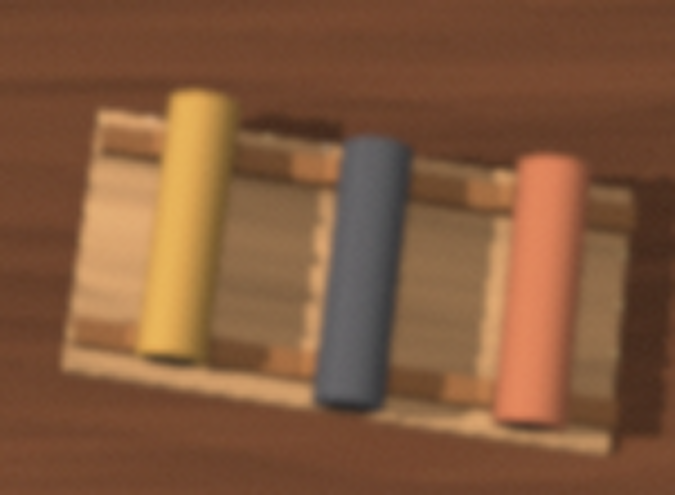

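The enlarged rack crop shows the brass tube with its upper end at crop (168–240, 92) and its lower end at (138–206, 357).

```bash
python3 - <<'E'
from h import *
from scipy.spatial.transform import Rotation as R
from cell import arm, optics, order, telemetry
z=lambda a,x0,y0:np.array(a)/4.5+[x0,y0]-.4
H=[[.045,-.126,.0495],[-.045,-.126,.0495],[.045,-.016,.034],[-.045,-.016,.034]]
t=z([[637,65],[692,262],[408,142],[450,338]],50,150); s=z([[147,47],[328,65],[297,258]],175,225)
def f(p):
    B=fw(p,[[0,.08-.125*np.cos(p[3]),.062+.125*np.sin(p[3])]])
    return np.concatenate([(proj("top",fw(p,H))-t).ravel(),(proj("side",fw(p,[H[0],H[1],H[3]]))-s).ravel(),proj("top",B)[0]-[63.8,203.4],proj("side",B)[0]-[202.26,279.9]])
r=least_squares(f,[.51,.16,.27,1.6],loss="soft_l1");print("fix",r.x);np.save("fix.npy",r.x)
a=np.linspace(0,6.28,24)
M={}
for n,box,lo in(("top",(308,130,336,206),(16,143,60)),("side",(228,150,290,192),(19,170,70))):
    h=cv2.cvtColor(C[n]["image"],cv2.COLOR_BGR2HSV);x0,y0,x1,y1=box
    m=np.zeros(h.shape[:2],np.uint8);m[y0:y1,x0:x1]=cv2.inRange(h,lo,(34,255,255))[y0:y1,x0:x1]
    m=cv2.morphologyEx(m,cv2.MORPH_OPEN,np.ones((3,3)));M[n]=m;print(n,cv2.minAreaRect(np.argwhere(m)[:,::-1].astype(np.float32)))
def iou(p,n):
    P=fw(p,np.vstack([np.c_[x*np.ones(24),.016*np.cos(a),.036+.016*np.sin(a)] for x in(-.06,.06)]))
    hl=cv2.convexHull(proj(n,P).astype(np.float32))
    k=np.zeros((384,512),np.uint8);cv2.fillConvexPoly(k,np.int32(np.round(hl*16)),255,cv2.LINE_AA,4)
    k=k/255.;m=M[n]/255.;return np.minimum(k,m).sum()/np.maximum(k,m).sum()
from scipy.optimize import minimize
for w in((1,0),(1,1)):
    o=minimize(lambda p:-w[0]*iou(p,"top")-w[1]*iou(p,"side"),[.56,-.2,-.12],method="Nelder-Mead",options=dict(initial_simplex=np.array([[.56,-.2,-.12],[.58,-.2,-.12],[.56,-.18,-.12],[.56,-.2,0]])))
    print("tube",o.x,iou(o.x,"top"),iou(o.x,"side"))
np.save("tube.npy",o.x)
Rm=R.from_rotvec(telemetry.observe()["ee_rot"]).as_matrix();print(Rm.round(3))
E
```

```text
fix [0.51345142 0.15862471 0.26663364 1.62368281]
top ((321.4794006347656, 169.6470947265625), (16.26141357421875, 59.69779968261719), 7.969610214233398)
side ((256.57098388671875, 170.5295867919922), (41.9230842590332, 11.307693481445312), 22.61986541748047)
tube [ 0.57774719 -0.21255253 -0.17735975] 0.8620456516307303 0.6757640668630225
tube [ 0.5774141  -0.21206317 -0.1860135 ] 0.8612857037961671 0.6777313554882645
[[ 0.944  0.329 -0.001]
 [ 0.329 -0.944  0.001]
 [-0.    -0.001 -1.   ]]
```

Careful with the scale: shifts go in mm and turns go in units of 0.2 rad. That gives: 0.04 m is 40, -0.02 m is -20.

>>> nudge_tcp:
  increments:
    - {"dx":40,"dy":-20,"aperture":0.6}
    - {"dx":40,"dy":-20,"aperture":0.6}
    - {"dx":40,"dy":-20,"aperture":0.6}
    - {"dx":40,"dy":-20,"aperture":0.6}
    - {"dx":40,"dy":-20,"aperture":0.6}
    - {"dx":40,"dy":-20,"aperture":0.6}
    - {"dx":40,"dy":-20,"aperture":0.6}
    - {"dx":40,"dy":-20,"aperture":0.6}
    - {"dx":40,"dy":-20,"aperture":0.6}
    - {"dx":40,"dy":-20,"aperture":0.6}
  clamp_n: 20

```text
clock: 1.1
position: [0.5185, -0.268, 0.2265]
ee_rot: [-3.097, -0.525, 0.001]
force: [0.4, -0.3, 0.2]
width: 0.599
gripper_force: 0.0
```

>>> nudge_tcp:
  increments:
    - {"spin":0.65,"aperture":0.6}
    - {"spin":0.65,"aperture":0.6}
    - {"spin":0.65,"aperture":0.6}
    - {"spin":0.6,"aperture":0.6}
    - {"aperture":0.6}
    - {"aperture":0.6}

```text
clock: 1.7
position: [0.5176, -0.2693, 0.2265]
ee_rot: [-3.13, 0.268, 0.001]
force: [-0.5, 0.4, 0.5]
width: 0.603
gripper_force: 0.0
```

```bash
cat >to.py <<'E'
# usage: to.py tube|fix dy -> tool-axis offsets to target
import sys
from h import *
from scipy.spatial.transform import Rotation as R
from cell import arm, optics, order, telemetry
s=telemetry.observe();M=R.from_rotvec(s["ee_rot"]).as_matrix()
if sys.argv[1]=="tube": T=np.load("tube.npy");T=np.array([T[0],T[1],0]);yaw=-.175
else: p=np.load("fix.npy");T=fw(p,[[0,float(sys.argv[2]),0]])[0];yaw=p[2]
d=T-s["position"];print("pos",s["position"].round(4),"tool dx,dy",(M.T@d)[:2].round(4),"turn",round(np.arctan2(M[1,0],M[0,0])-yaw,4),"F",s["force"].round(1),"w",round(s["width"],3),"t",s["clock"])
E
python3 to.py tube
```

```text
pos [ 0.5176 -0.2693  0.2265] tool dx,dy [ 0.0494 -0.0666] turn 0.0044 F [-0.5  0.4  0.5] w 0.603 t 1.7
```

>>> nudge_tcp:
  increments:
    - {"dx":25,"dy":-33,"aperture":0.6}
    - {"dx":24.4,"dy":-33.6,"aperture":0.6}
    - {"dz":40,"aperture":0.6}
    - {"dz":40,"aperture":0.6}
    - {"dz":40,"aperture":0.6}
    - {"aperture":0.6}
    - {"aperture":0.6}

```text
clock: 2.4
position: [0.5778, -0.2125, 0.1071]
ee_rot: [-3.13, 0.271, 0.002]
force: [0.7, -0.0, 0.9]
width: 0.603
gripper_force: 0.0
```

```bash
python3 to.py tube; python3 - <<'E'
from cell import arm, optics, order, telemetry
import cv2,numpy as np
a=optics.get_image("top")["image"][110:230,270:430];b=optics.get_image("side")["image"][100:220,200:360]
cv2.imwrite("pics/pre.png",cv2.resize(np.hstack([a,b]),None,fx=2.5,fy=2.5,interpolation=cv2.INTER_CUBIC))
E
```

```text
pos [ 0.5778 -0.2125  0.1071] tool dx,dy [-0.0003 -0.0004] turn 0.0022 F [ 0.7 -0.   0.9] w 0.603 t 2.4
```

View pics/pre.png

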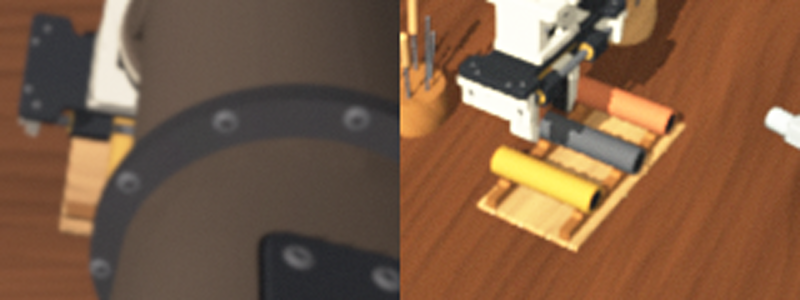

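The side crop shows the two fingers at crop (525,135) and (570,95), above and behind the tube at (545,178). I'll check that against the projected finger positions.

```bash
python3 - <<'E'
from h import *
from scipy.spatial.transform import Rotation as R
from cell import arm, optics, order, telemetry
s=telemetry.observe();M=R.from_rotvec(s["ee_rot"]).as_matrix();T=np.load("tube.npy")
for y in(-.0275,.0275): 
    q=proj("side",[s["position"]+M[:,1]*y])[0];print("tip",(q-[200,100])*2.5+[400,0])
for P in fw(T,[[-.06,0,.036],[0,0,.036],[.06,0,.036]]): print("tube",(proj("side",P)[0]-[200,100])*2.5+[400,0],proj("top",P))
E
```

```text
tip [529.37630932 133.74967995]
tip [558.20830446 106.15089088]
tube [592.510228   196.60281612] [[317.10972546 198.29276915]]
tube [544.27505567 175.71295578] [[321.26028436 169.50308788]]
tube [497.96604121 155.65728277] [[325.30636197 141.43812426]]
```

Consistent. Descend to TCP z 0.030, with a shallow grasp so the fingertips clear the ramp, and grip.

Scaled: 0.03 m is 30, 0.017 m is 17.

>>> nudge_tcp:
  increments:
    - {"dz":30,"aperture":0.6}
    - {"dz":30,"aperture":0.6}
    - {"dz":17,"aperture":0.6}
    - {"aperture":0.6}
    - {"aperture":0.2}
    - {"aperture":0.2}
    - {"aperture":0.2}
    - {"aperture":0.2}
    - {"aperture":0.2}
    - {"aperture":0.2}
  clamp_n: 20

```text
clock: 3.5
position: [0.5788, -0.2127, 0.031]
ee_rot: [3.129, -0.273, 0.003]
force: [-0.0, -0.8, 7.4]
width: 0.342
gripper_force: 20.0
```

```bash
python3 to.py tube
```

```text
pos [ 0.5788 -0.2127  0.031 ] tool dx,dy [-0.0016 -0.0003] turn 0.0007 F [-0.  -0.8  7.4] w 0.342 t 3.5
```

>>> nudge_tcp:
  increments:
    - {"dz":-10,"aperture":0.2}
    - {"dz":-20,"aperture":0.2}
    - {"dz":-40,"aperture":0.2}
    - {"dz":-40,"aperture":0.2}
    - {"dz":-30,"aperture":0.2}
    - {"aperture":0.2}
    - {"aperture":0.2}
  clamp_n: 30

```text
clock: 4.2
position: [0.5776, -0.2124, 0.1699]
ee_rot: [3.13, -0.273, 0.0]
force: [-0.2, 0.3, -4.8]
width: 0.34
gripper_force: 30.0
```

```bash
python3 to.py fix -0.07; python3 - <<'E'
from cell import arm, optics, order, telemetry
import cv2,numpy as np
b=optics.get_image("side")["image"][40:240,180:400]
cv2.imwrite("pics/held.png",cv2.resize(b,None,fx=2.5,fy=2.5,interpolation=cv2.INTER_CUBIC))
E
```

```text
pos [ 0.5776 -0.2124  0.1699] tool dx,dy [-0.0976 -0.291 ] turn -0.4409 F [-0.2  0.3 -4.8] w 0.34 t 4.2
```

View pics/held.png

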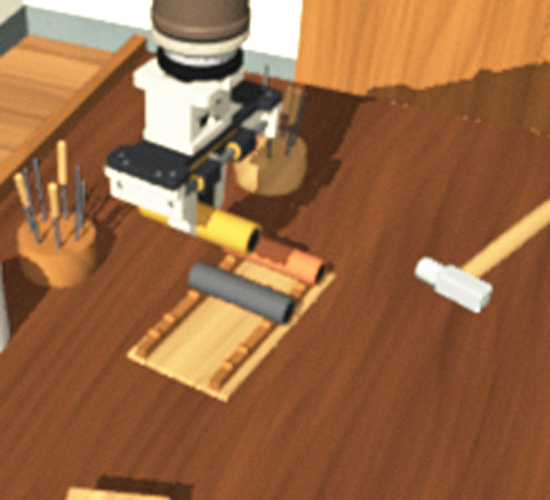

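Tube held level, its near end at crop (253,238). Move over the ramp and turn.

```bash
python3 - <<'E'
from h import *
from scipy.spatial.transform import Rotation as R
from cell import arm, optics, order, telemetry
s=telemetry.observe();M=R.from_rotvec(s["ee_rot"]).as_matrix()
for e in(-.06,.06):print((proj("side",[s["position"]+M[:,0]*e+[0,0,.005]])[0]-[180,40])*2.5)
E
```

```text
[250.58395293 237.6170453 ]
[146.03432807 198.47420321]
```

>>> nudge_tcp:
  increments:
    - {"dx":-12.2,"dy":-36.4,"aperture":0.2}
    - {"dx":-12.2,"dy":-36.4,"aperture":0.2}
    - {"dx":-12.2,"dy":-36.4,"aperture":0.2}
    - {"dx":-12.2,"dy":-36.4,"aperture":0.2}
    - {"dx":-12.2,"dy":-36.4,"aperture":0.2}
    - {"dx":-12.2,"dy":-36.4,"aperture":0.2}
    - {"dx":-12.2,"dy":-36.4,"aperture":0.2}
    - {"dx":-12.2,"dy":-36.4,"aperture":0.2}

```text
clock: 5.05
position: [0.5305, 0.0923, 0.1677]
ee_rot: [3.128, -0.273, -0.006]
force: [1.3, -0.0, -4.9]
width: 0.34
gripper_force: 30.0
```

>>> nudge_tcp:
  increments:
    - {"spin":-0.55,"aperture":0.2}
    - {"spin":-0.55,"aperture":0.2}
    - {"spin":-0.55,"aperture":0.2}
    - {"spin":-0.555,"aperture":0.2}
    - {"aperture":0.2}
    - {"aperture":0.2}

```text
clock: 5.65
position: [0.5314, 0.0909, 0.1684]
ee_rot: [3.114, 0.412, -0.004]
force: [-0.5, 0.3, -3.8]
width: 0.34
gripper_force: 30.0
```

```bash
python3 to.py fix -0.07
```

```text
pos [0.5314 0.0909 0.1684] tool dx,dy [ 0.001 -0.   ] turn -0.0033 F [-0.5  0.3 -3.8] w 0.34 t 5.65
```

Scaled: 0.001 m is 1, 0.03 m is 30, -0.003 rad is -0.015.

>>> nudge_tcp:
  increments:
    - {"dx":1,"dz":30,"spin":-0.015,"aperture":0.2}
    - {"dz":30,"aperture":0.2}
    - {"dz":30,"aperture":0.2}
    - {"dz":19,"aperture":0.2}
    - {"aperture":0.2}
    - {"aperture":0.2}

```text
clock: 6.25
position: [0.5331, 0.0915, 0.0607]
ee_rot: [3.113, 0.42, -0.002]
force: [0.5, -0.2, -3.7]
width: 0.338
gripper_force: 30.0
```

```bash
python3 to.py fix -0.07; python3 - <<'E'
from cell import arm, optics, order, telemetry
import cv2,numpy as np
b=optics.get_image("side")["image"][180:350,150:300]
cv2.imwrite("pics/ramp.png",cv2.resize(b,None,fx=3.5,fy=3.5,interpolation=cv2.INTER_CUBIC))
E
```

```text
pos [0.5331 0.0915 0.0607] tool dx,dy [-0.0012  0.0001] turn 0.0016 F [ 0.5 -0.2 -3.7] w 0.338 t 6.25
```

View pics/ramp.png

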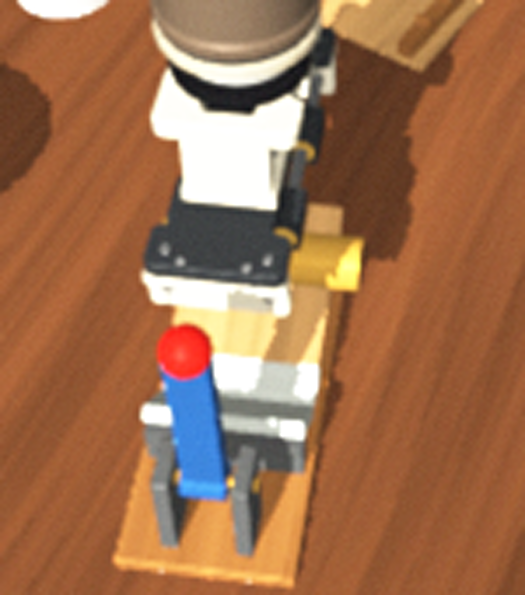

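The tube is over the ramp and parallel to the vee. Its right end is at (363,265), overhanging the ramp edge by about as much as expected. Now lower it to contact.

Scaled: 0.004 m is 4, 0.002 m is 2.

>>> nudge_tcp:
  increments:
    - {"dx":-1,"dz":4,"aperture":0.2}
    - {"dz":2,"aperture":0.2}
    - {"aperture":0.2}
    - {"aperture":0.2}

```text
clock: 6.7
position: [0.5324, 0.0912, 0.055]
ee_rot: [3.113, 0.422, 0.001]
force: [-0.6, -0.7, -4.4]
width: 0.341
gripper_force: 30.0
```

```bash
python3 to.py fix -0.07
```

```text
pos [0.5324 0.0912 0.055 ] tool dx,dy [-0.0006 -0.    ] turn 0.0029 F [-0.6 -0.7 -4.4] w 0.341 t 6.7
```

>>> nudge_tcp:
  increments:
    - {"dz":1,"aperture":0.2}
    - {"aperture":0.2}

```text
clock: 6.9
position: [0.5323, 0.0912, 0.0537]
ee_rot: [3.113, 0.422, 0.0]
force: [-0.3, 0.2, -4.5]
width: 0.337
gripper_force: 30.0
```

Scaled: 0.001 m is 1.

>>> nudge_tcp:
  increments:
    - {"dz":1,"aperture":0.2}
    - {"aperture":0.2}

```text
clock: 7.1
position: [0.5324, 0.0913, 0.053]
ee_rot: [3.113, 0.422, 0.0]
force: [-1.1, -0.5, 1.3]
width: 0.34
gripper_force: 30.0
```

>>> nudge_tcp:
  increments:
    - {"dz":0.7,"aperture":0.2}
    - {"aperture":0.2}

```text
clock: 7.3
position: [0.5324, 0.0913, 0.0529]
ee_rot: [3.113, 0.422, 0.001]
force: [-3.7, -0.8, 10.8]
width: 0.337
gripper_force: 30.0
```

Scaled: -0.04 m is -40, -0.03 m is -30.

>>> nudge_tcp:
  increments:
    - {"dz":-0.7,"aperture":0.2}
    - {"aperture":0.2}
    - {"aperture":0.5}
    - {"aperture":0.5}
    - {"aperture":0.5}
    - {"dz":-20,"aperture":0.5}
    - {"dz":-40,"aperture":0.5}
    - {"dz":-40,"aperture":0.5}
    - {"dz":-40,"aperture":0.5}
    - {"dz":-30,"aperture":0.5}

```text
clock: 8.3
position: [0.5329, 0.0914, 0.2254]
ee_rot: [-3.113, -0.422, -0.004]
force: [0.0, 0.9, -0.3]
width: 0.499
gripper_force: 0.0
```

>>> nudge_tcp:
  increments:
    - {"aperture":0.0}
    - {"aperture":0}
    - {"aperture":0}
    - {"aperture":0}
    - {"aperture":0}
    - {"aperture":0}
    - {"aperture":0}
    - {"aperture":0}
    - {"aperture":0}
    - {"aperture":0}

```text
clock: 9.3
position: [0.5323, 0.0912, 0.2227]
ee_rot: [3.113, 0.422, 0.0]
force: [-0.4, -0.7, -0.1]
width: 0.002
gripper_force: 0.0
```

```bash
python3 to.py fix 0.14; python3 - <<'E'
from cell import arm, optics, order, telemetry
import cv2,numpy as np
b=optics.get_image("side")["image"][180:350,150:300];a=optics.get_image("top")["image"][140:260,40:220]
b=cv2.resize(b,None,fx=3,fy=3,interpolation=cv2.INTER_CUBIC);a=cv2.resize(a,(340,227),interpolation=cv2.INTER_CUBIC)
a=cv2.copyMakeBorder(a,0,b.shape[0]-227,0,0,0)
cv2.imwrite("pics/vee.png",np.hstack([a,b]))
E
```

```text
pos [0.5323 0.0912 0.2227] tool dx,dy [ 2.0e-04 -2.1e-01] turn 0.003 F [-0.4 -0.7 -0.1] w 0.002 t 9.3
```

View pics/vee.png

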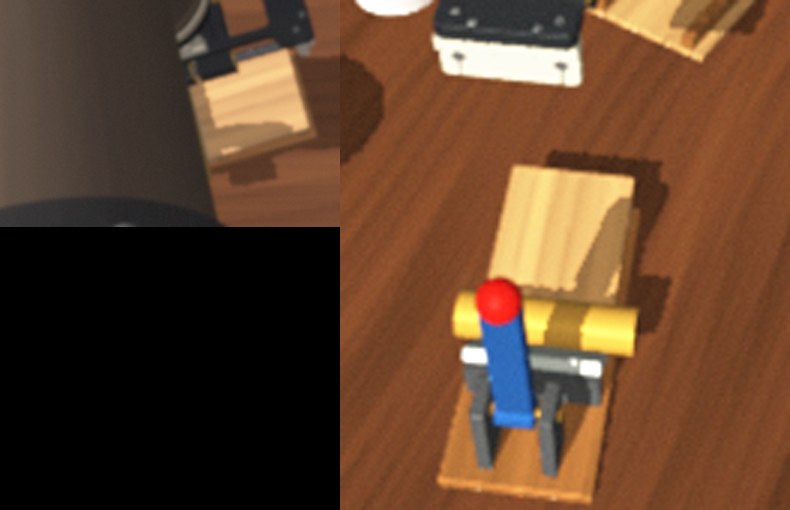

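The tube lies in the vee, spanning crop (455,315) to (637,332). I'll check centring and stillness numerically.

```bash
python3 - <<'E'
from h import *
from cell import arm, optics, order, telemetry
p=np.load("fix.npy");a=np.linspace(0,6.28,24)
for i in range(2):
    h=cv2.cvtColor(optics.get_image("side")["image"],cv2.COLOR_BGR2HSV);m=np.zeros(h.shape[:2],np.uint8);m[270:304,180:256]=cv2.inRange(h,(19,170,40),(34,255,255))[270:304,180:256]
    m=cv2.morphologyEx(m,cv2.MORPH_OPEN,np.ones((3,3)));q=np.argwhere(m)[:,::-1].astype(np.float32);print(cv2.minAreaRect(q),cv2.boundingRect(q))
for dx in(-.004,0,.004):
    hl=cv2.convexHull(proj("side",fw(p,np.vstack([np.c_[dx+x*np.ones(24),.016*np.cos(a),.0406+.016*np.sin(a)] for x in(-.06,.06)]))).astype(np.float32));print(dx,cv2.minAreaRect(hl),hl[:,0].min(0),hl[:,0].max(0))
E
```

```text
((218.5863037109375, 286.4301452636719), (58.623477935791016, 13.08559799194336), 6.009006023406982) (190, 278, 59, 17)
((218.61077880859375, 286.5732727050781), (58.469482421875, 12.741174697875977), 4.864514350891113) (190, 278, 59, 16)
-0.004 ((219.18338012695312, 285.99420166015625), (61.07331848144531, 16.209495544433594), 6.568953514099121) [188.517  274.8184] [250.01677 297.47305]
0 ((217.2367706298828, 285.77301025390625), (61.10491180419922, 16.203754425048828), 6.568940162658691) [186.5596  274.60263] [248.07243 297.24554]
0.004 ((215.29153442382812, 285.55181884765625), (61.13645553588867, 16.198043823242188), 6.568953514099121) [184.6018  274.38705] [246.13586 297.01822]
```

Still, and centred to within about 2 mm. Go over the clamp to its far side, with the gripper shut.

>>> nudge_tcp:
  increments:
    - {"dz":-30,"spin":-0.015,"aperture":0}
    - {"dy":-36,"aperture":0}
    - {"dy":-36,"aperture":0}
    - {"dy":-36,"aperture":0}
    - {"dy":-36,"aperture":0}
    - {"dy":-36,"aperture":0}
    - {"dy":-36,"aperture":0}
    - {"aperture":0}
    - {"aperture":0}

```text
clock: 10.4
position: [0.4737, 0.2999, 0.2526]
ee_rot: [3.112, 0.43, -0.0]
force: [1.4, -0.1, 0.0]
width: 0.003
gripper_force: 0.0
```

```bash
python3 to.py fix 0.145
```

```text
pos [0.4737 0.2999 0.2526] tool dx,dy [0.0012 0.0017] turn 0.0082 F [ 1.4 -0.1  0. ] w 0.003 t 10.4
```

Scaled: 0.03 m is 30, 0.001 m is 1, 0.008 rad is 0.04.

>>> nudge_tcp:
  increments:
    - {"dx":1,"dz":30,"spin":0.04,"aperture":0}
    - {"dz":30,"aperture":0}
    - {"dz":30,"aperture":0}
    - {"aperture":0}
    - {"aperture":0}

```text
clock: 10.9
position: [0.4756, 0.2984, 0.1631]
ee_rot: [3.114, 0.412, -0.001]
force: [-0.0, 0.7, 0.3]
width: 0.005
gripper_force: 0.0
```

>>> nudge_tcp:
  increments:
    - {"dy":10,"aperture":0}
    - {"dy":10,"aperture":0}
    - {"dy":10,"aperture":0}
    - {"dy":10,"aperture":0}
    - {"dy":10,"aperture":0}
    - {"dy":10,"aperture":0}
    - {"aperture":0}

```text
clock: 11.6
position: [0.4913, 0.2394, 0.1625]
ee_rot: [3.113, 0.411, -0.001]
force: [0.3, -0.2, -0.4]
width: 0.003
gripper_force: 0.0
```

```bash
python3 to.py fix 0.05
```

```text
pos [0.4913 0.2394 0.1625] tool dx,dy [0.0003 0.0335] turn -0.0043 F [ 0.3 -0.2 -0.4] w 0.003 t 11.6
```

Scaled: 0.01 m is 10.

>>> nudge_tcp:
  increments:
    - {"dy":10,"aperture":0}
    - {"dy":10,"aperture":0}
    - {"dy":10,"aperture":0}
    - {"dy":10,"aperture":0}
    - {"aperture":0}

```text
clock: 12.1
position: [0.5019, 0.2007, 0.1626]
ee_rot: [3.113, 0.41, -0.0]
force: [-0.5, -0.3, 0.3]
width: 0.007
gripper_force: 0.0
```

```bash
cat >ball.py <<'E'
from h import *
from cell import arm, optics, order, telemetry
p=np.load("fix.npy")
h=cv2.cvtColor(optics.get_image("side")["image"],cv2.COLOR_BGR2HSV);m=cv2.inRange(h,(0,200,60),(4,255,255))|cv2.inRange(h,(174,200,60),(180,255,255));m[:240]=0;m[:,300:]=0
q=np.argwhere(m)[:,::-1].astype(np.float32);c=cv2.minEnclosingCircle(q);print(c,len(q))
for a in(1.5,1.2,1.1,1,.8,.5,.2,.05,0,-.06): print(a,proj("side",fw(p,[[0,.08-.125*np.cos(a),.062+.125*np.sin(a)]]))[0].round(1))
E
python3 ball.py; python3 to.py fix 0.04
```

```text
((0.0, 0.0), 0.0) 0
1.5 [204.9 271.8]
1.2 [209.7 257.4]
1.1 [211.2 254.1]
1 [212.7 251.5]
0.8 [215.3 248.5]
0.5 [218.4 249.1]
0.2 [220.5 255.1]
0.05 [221.1 259.8]
0 [221.2 261.6]
-0.06 [221.4 263.9]
pos [0.5016 0.2019 0.1627] tool dx,dy [0.     0.0047] turn -0.0037 F [-0.   1.  -0.5] w 0.008 t 12.15
```

Ball hidden by the gripper. The fingers are at fixture y 0.044, so push a little further, then wait and look.

>>> nudge_tcp:
  increments:
    - {"dy":10,"aperture":0}
    - {"dy":10,"aperture":0}
    - {"aperture":0}
    - {"aperture":0}
    - {"aperture":0}
    - {"aperture":0}
    - {"aperture":0}
    - {"aperture":0}
    - {"aperture":0}
    - {"aperture":0}

```text
clock: 13.15
position: [0.5065, 0.1837, 0.1627]
ee_rot: [3.114, 0.415, -0.0]
force: [-0.1, -0.5, -0.3]
width: 0.004
gripper_force: 0.0
```

>>> nudge_tcp:
  increments:
    - {"dz":-40,"aperture":0}
    - {"dz":-50,"aperture":0}
    - {"dy":-40,"dz":-30,"aperture":0}
    - {"dy":-40,"aperture":0}
    - {"dy":-40,"aperture":0}
    - {"dy":-40,"aperture":0}
    - {"dy":-40,"aperture":0}
    - {"aperture":0}
    - {"aperture":0}
    - {"aperture":0}

```text
clock: 14.15
position: [0.4547, 0.3756, 0.2825]
ee_rot: [3.113, 0.412, 0.0]
force: [0.4, -1.4, 0.2]
width: 0.004
gripper_force: 0.0
```

>>> nudge_tcp:
  increments:
    - {"aperture":0}
    - {"aperture":0}
    - {"aperture":0}
    - {"aperture":0}
    - {"aperture":0}
    - {"aperture":0}
    - {"aperture":0}
    - {"aperture":0}
    - {"aperture":0}
    - {"aperture":0}

```text
clock: 15.15
position: [0.4541, 0.3768, 0.2827]
ee_rot: [3.114, 0.415, 0.0]
force: [-0.5, 0.4, 0.7]
width: 0.003
gripper_force: 0.0
```

```bash
python3 ball.py; python3 - <<'E'
from cell import arm, optics, order, telemetry
import cv2,numpy as np
b=optics.get_image("side")["image"][180:350,150:300];a=optics.get_image("top")["image"][140:260,40:220]
b=cv2.resize(b,None,fx=3,fy=3,interpolation=cv2.INTER_CUBIC);a=cv2.resize(a,(340,227),interpolation=cv2.INTER_CUBIC)
a=cv2.copyMakeBorder(a,0,b.shape[0]-227,0,0,0)
cv2.imwrite("pics/clamp.png",np.hstack([a,b]))
E
```

```text
((221.0, 261.0), 5.099119663238525) 57
1.5 [204.9 271.8]
1.2 [209.7 257.4]
1.1 [211.2 254.1]
1 [212.7 251.5]
0.8 [215.3 248.5]
0.5 [218.4 249.1]
0.2 [220.5 255.1]
0.05 [221.1 259.8]
0 [221.2 261.6]
-0.06 [221.4 263.9]
```

View pics/clamp.png

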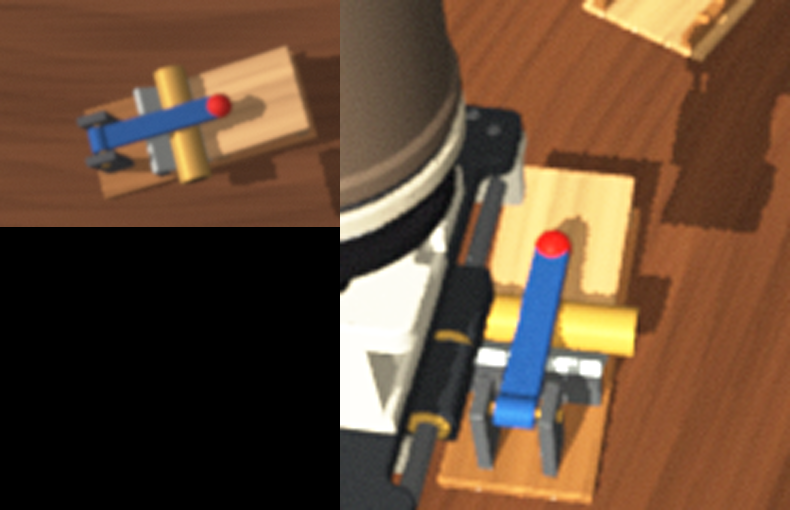

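>>> nudge_tcp:
  increments:
    - {"aperture":0}
    - {"aperture":0}
    - {"aperture":0}
    - {"aperture":0}
    - {"aperture":0}
  quiet: true

```text
ok
```

```bash
python3 ball.py|head -1
```

```text
((221.0, 261.0), 5.099119663238525) 56
```

The clamp bar lies level across the tube, with the ball at crop (552,243). The tube is seated and centred, everything is still and the robot is clear.

```bash
python3 -c "
from cell import arm, optics, order, telemetry
print(order.sign_off())"
```

```text
the job is handed in; nothing more can be done
None
```

The brass tube rolled down the ramp by itself and lies still in the vee, centred to about 2–3 mm along its length; the blue clamp arm was tipped over only after that and now rests level across it, and the job is handed in at about 16 s with the robot clear.

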